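# Fit a guide roller on its axle pin on a tilted printer bracket

### The arm

A 6-joint arm with a two-finger parallel gripper is mounted at the origin on the work surface. World frame = base frame: x ahead of the robot, y to its left, z up, the work surface at z = 0. Lengths are in m, angles in rad, forces in N, time in s.
With the tool pointing down it reaches from about 0.4 to 0.825 m from the base axis. Payload 7 kg.
Tool frame: the origin (TCP) lies on the centre line of the jaws, within the pads' length; the fingertips stand 22 mm ahead of it and the grasp point (between the pads) lies 3 mm ahead of it; z points along the fingers, y is the line along which they close (so a half turn about z gives the same grasp; the last joint's range is limited). The gripper opens to 88 mm and grips with 3 to 60 N. Pads are 19 mm wide; open, the fingers measure 130 mm over their backs; the gripper's body (78 mm by 193 mm) begins 47 mm behind the grasp point.
Start: joints at [-0.996, 0.359, 0.012, 0, -1.224, -0.288], TCP at [0.191, -0.647, 0.249] pointing down, gripper open.
Joint ranges: [-3.07, 3.07], [-1.43, 2.12], [-1.02, 1.25], [-3.03, 1.67], [-3.05, -0], [-3.03, 3.03]. Speed limits (rad/s): [2.39, 2.39, 3.01, 3.14, 3.14, 3.14].

### API

Orientations are given as [roll, pitch, yaw] about the fixed x, y, z axes, in that order (R = Rz(yaw) Ry(pitch) Rx(roll)).
In Python, from station import monitor, viewer, order gives the robot as it stands. The module is installed in compiled form; this text tells all that it offers.
- The arm moves only by the tool servo_tool, never from a script. Its argument "targets" is a list of rows, each an object with "angular": the turn, a rotation vector about the tool's x, y, z in degrees, a list of three; "xyz": the shift along the tool's x, y, z in cm, a list of three; "claw": the finger opening in cm, from 0 to 8.76. A call has 1 to 20 rows; each row shifts and turns the commanded pose from where the row before left it, along the tool's axes as they then stand; what a row does not reach is not made up. A row lasts 1/10 s, in which the tool goes at most 50 mm and 8.59 degrees, less where a joint would pass 70% of its speed; a pose out of reach is approached as far as the arm can. A call is refused whole if a number of a shift passes 5 or a number of a turn 8.59, either way. A call with a gripper value outside its range is refused whole. The fingers move at their own pace and stop on an object; "force" is the grip in N (left out, the last holds). Time passes only in rows, so rows that do not move let the fingers close. It gives the time, the measured TCP pose, the force, the opening and the grip force at its end, in the units of the state.
- monitor.get_state(): the state, without advancing time (a new reading comes with each control period).
- viewer.grab_frame(name): name is "scene" or "top"; returns a dict with "color" (480x640x3 uint8, blue, green, red), "fovy" (degrees; the focal length in pixels is half the picture's height over the tangent of half this angle, whatever the lens; pixels are square), "cx", "cy" (the principal point, pixels), "R" (3x3) and "t" (3): a world point X has camera coordinates R X + t. Camera axes: x right, y down, z forward; pixel columns grow to the right and rows downward; lengths in m; the calibration is good to about 2 mm. A picture is of the moment at which its call begins. There is no depth.
- order.job_done(): hands the job in; it is judged then, once.
The state is a dict: "t": time; "q": joint angles; "qd": joint speeds; "joint_efforts": joint torques, N m; "eef_pos": TCP position; "ee_rot": TCP orientation; "force": force on the tool from outside, world axes, zero at the start; "moment": the same for the moment, N m; "width": finger opening in m; "gripper_force": force on a finger pad.
Only numpy, scipy, OpenCV 4.12 (cv2) and the standard library are available. Lean on these libraries where they do the work, as an engineer would, in place of code of your own. Each camera call takes 0.05 s, during which the arm holds its last target. There are 200 camera calls.

### The job

Take the plain steel dowel pin from the black rack and press it fully home in the blind hole of the blue block on the sloping aluminium stand, feeling around for the sharp-edged hole if the pin lands beside it. Then slip the orange guide roller over the standing pin until it lies flat on the blue block, and let go. Leave the brass pin and the blue pin in the rack, and the white wheel on its mat, as they are.

Things in the scene. Friction and masses are not known exactly. Their poses are not given: they have to be found in the camera images.
- pin_mid (a point): Centre of the steel dowel pin: a bare bright cylinder, 12 mm diameter, 60 mm long, square-cut ends, about 50 g; z: its axis. Grip it firmly: in a weak grip it slips when pressed on the face. It starts upright and loose in one of the rack's holes, centre 40 mm and top 70 mm above the table, upper 40 mm free. At the bottom of the block's hole 36 mm of it stand out.
- hole (a point): Nominal mouth of the blind hole in the blue block's upper face (64 x 64 mm), 115 mm above the table. z: hole axis, out of the block; y: horizontal, across the face. Hole 13.5 mm wide, 24 mm deep, flat bottom, no chamfer. The block was clamped by hand: the real hole may lie up to 3 mm off this point along the face, and the real face up to 1 mm higher or lower.
- stand: Aluminium stand (base 150 x 120 mm) that carries the blue block; both are rigidly fixed. Origin on the table, below the nominal hole mouth; -x is its front. Its face slopes: the hole axis leans 30 degrees from vertical towards the front, roughly towards the robot. Nothing is above it.
- rack: Black plastic pin rack, fixed, 160 (x) x 50 (y) x 30 mm high, origin under its centre; three holes 14 mm wide and 20 mm deep in a row along x at -50, 0 and 50 mm, holding three pins in any order.
- roller_mid (a point): Centre of the orange plastic guide roller: a plain ring, outer diameter 40 mm, bore 16 mm, 20 mm thick, about 30 g; z axis: its bore's axis. At the start it lies flat on the grey mat (4 mm thick, fixed), its centre 14 mm above the table, one of two rings there, about 100 mm apart.
- brasspin_mid (a point): Centre of the brass pin, 12 mm diameter, 45 mm long, standing in another hole of the rack. To be left alone.
- bluepin_mid (a point): Centre of the blue plastic pin, 12 mm diameter, 60 mm long, standing in another hole of the rack. To be left alone.
- greywheel_mid (a point): Centre of the white wheel, a ring of 46 mm outer diameter, bore 22 mm, 20 mm thick, lying on the same mat as the orange roller. To be left alone.
- pin: The steel dowel pin itself; origin at the centre of one end.
- roller: The orange roller itself; origin at the centre of its underside.

How it is judged:
On the way, in this order (a step that is already met when the one before it is completed fails the run):
1. the steel pin is fully home in the hole (z of pin_mid in the frame of hole below 0.0095 m and x of pin_mid in the frame of hole between -0.006 and 0.006 m and y of pin_mid in the frame of hole between -0.006 and 0.006 m and angle between the z axis of pin_mid and the z axis of hole, either way round below 0.12 rad), for 0.2 s.
2. the orange roller is on the pin and lies on the block (all of step 1 and z of roller_mid in the frame of hole below 0.0135 m and x of roller_mid in the frame of pin_mid between -0.005 and 0.005 m and y of roller_mid in the frame of pin_mid between -0.005 and 0.005 m and angle between the z axis of roller_mid and the z axis of hole, either way round below 0.12 rad), for 0.2 s.
At the end, for the whole second after the job is handed in: Pin in the hole: centre under 9.5 mm out from the nominal face, within 6 mm of the axis in x and y and 7 degrees of it. Roller round the pin: centre within 5 mm of its axis, under 13.5 mm out, square within 7 degrees. Both at rest; other two pins and white wheel within 15 mm of their starts (all of step 2 and linear speed of each of pin, roller below 0.02 m/s and distance of each of brasspin_mid, bluepin_mid, greywheel_mid from where it was at the start of the episode below 0.015 m); the robot touches nothing.
It fails at once if the brass pin is disturbed (moved more than 20 mm) (distance of brasspin_mid from where it was at the start of the episode above 0.02 m).
It fails at once if the blue pin is disturbed (moved more than 20 mm) (distance of bluepin_mid from where it was at the start of the episode above 0.02 m).
It fails at once if the white wheel is disturbed (moved more than 20 mm) (distance of greywheel_mid from where it was at the start of the episode above 0.02 m).
It also fails if it takes over 67 s, if anything falls off the work surface, if the arm or the gripper's body presses on something with over 40 N, if the wrist force passes 120 N, or if a joint passes its speed limit or range.

## Working session

There is one attempt and no reset: what is moved stays moved. The work goes in short steps, Python scripts to look and compute and a tool call to move; the robot and the scene stay as the last step left them, time stands still between calls to the robot, and variables do not carry over. Pictures are saved under pics/ and viewed, at most 10 in all, crops included, and the job is handed in when it is done.

Besides the shell and the picture viewer there is one more tool, called after "Emit:" in YAML: its name, and indented under it one key for each argument. servo_tool: Moves the arm, as the interface text tells. Its arguments: {"type":"object","properties":{"targets":{"type":"array"},"force":{"type":"number"}},"required":["targets"]}

```bash
mkdir -p pics
python3 - <<'E'
from station import monitor, viewer
import cv2,pickle
fs={}
for n in("scene","top"):
    f=viewer.grab_frame(n);fs[n]=f;cv2.imwrite(f"pics/{n}0.png",f["color"]);print(n,f["fovy"],f["cx"],f["cy"],f["R"],f["t"])
pickle.dump(fs,open("f0.pkl","wb"))
print(monitor.get_state())
E
```

```text
scene 54.3353952268354 322.271104489805 237.64154843715932 [[-0.19325209  0.98096387 -0.01906602]
 [ 0.51409242  0.08468788 -0.85354376]
 [-0.83568093 -0.17475081 -0.5206722 ]] [ 0.07696211 -0.18194445  1.21617991]
top 56.78657957017376 321.5904488276526 241.8680273670035 [[ 2.12501204e-03 -9.99997578e-01  5.73432742e-04]
 [-9.99075989e-01 -2.14766831e-03 -4.29249981e-02]
 [ 4.29261257e-02 -4.81686746e-04 -9.99078133e-01]] [0.0073456  0.52664193 0.81752959]
{'t': 0.1, 'q': array([-9.95882378e-01,  3.59335392e-01,  1.11834698e-02, -3.02224447e-04,
       -1.22410483e+00, -2.88106169e-01]), 'qd': array([-0.00034268, -0.00312026,  0.0024644 ,  0.00045076, -0.00119225,
        0.00030788]), 'joint_efforts': array([-1.51527587e-03, -5.84163880e+01,  2.93750328e+01,  7.01551124e+00,
        1.01531067e-02, -7.89420778e-05]), 'eef_pos': array([ 0.19082474, -0.64705883,  0.24771883]), 'ee_rot': array([ 3.14011169e+00, -1.42580553e-04, -2.85488767e+00]), 'force': array([-0.24305551, -0.33237703,  0.42419874]), 'moment': array([0.06515592, 0.06756984, 0.02599266]), 'gripper_force': 0.0, 'width': 0.08741357271778592}
```

View pics/scene0.png

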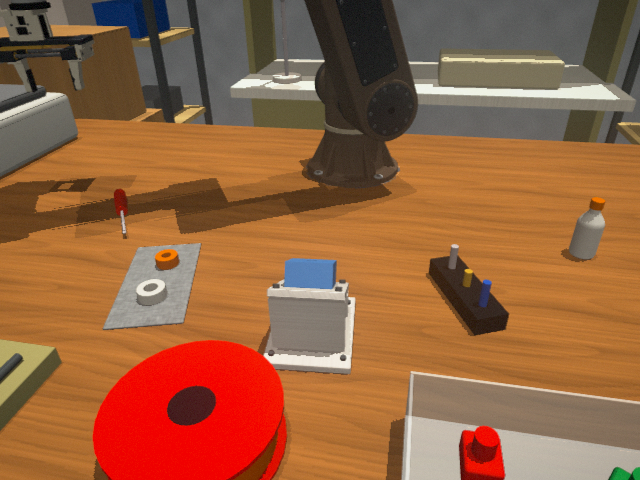

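View pics/top0.png

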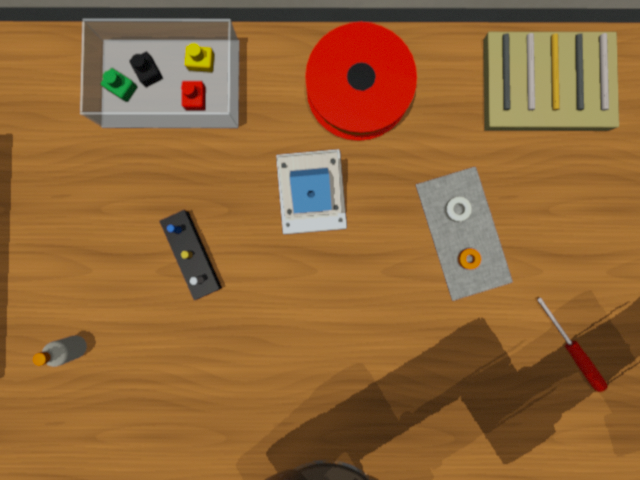

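The steel pin is at the robot end of the rack: top view about (195,281), scene about (454,250). The hole is at top (311,194) and the orange ring at top (470,259). I'll enlarge these areas to read them more closely.

Run:
```python
import cv2,pickle,numpy as np
fs=pickle.load(open("f0.pkl","rb"))
def c(n,x,y,w,h):
    i=cv2.resize(fs[n]["color"][y:y+h,x:x+w],(400,300),interpolation=cv2.INTER_CUBIC)
    for k in range(0,w,10): cv2.line(i,(k*400//w,0),(k*400//w,5),(255,255,255),1)
    for k in range(0,h,10): cv2.line(i,(0,k*300//h),(5,k*300//h),(255,255,255),1)
    return i
a=np.vstack([np.hstack([c("top",150,205,120,90),c("top",271,147,80,60)]),np.hstack([c("top",430,185,120,90),c("scene",420,230,120,90)])])
cv2.imwrite("pics/crop1.png",a)
```

```text
(no output)
```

View pics/crop1.png

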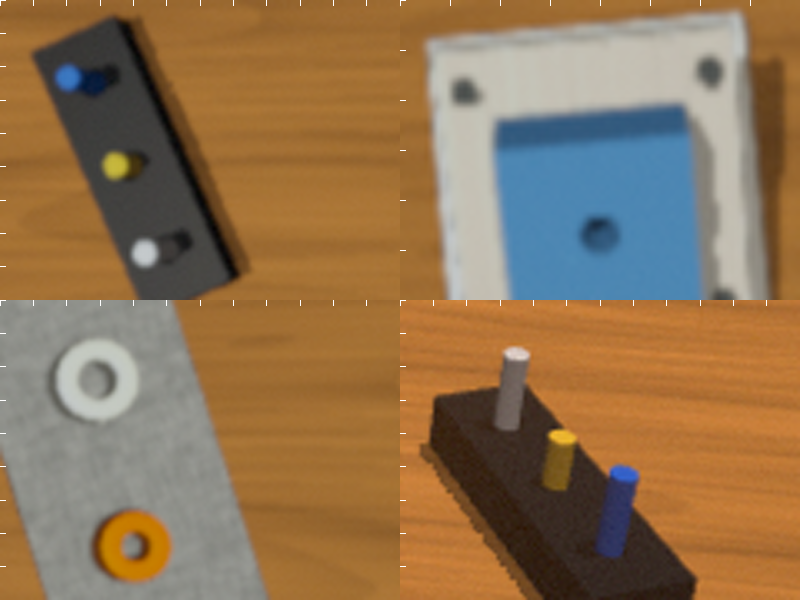

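```bash
cat > h.py <<'E'
import numpy as np,cv2,pickle
from scipy.spatial.transform import Rotation as Ro
def K(f):
    k=240/np.tan(np.radians(f["fovy"])/2); return np.array([[k,0,f["cx"]],[0,k,f["cy"]],[0,0,1]])
def ray(f,u,v):
    d=f["R"].T@np.linalg.solve(K(f),[u,v,1]); return -f["R"].T@f["t"],d
def onz(f,u,v,z):
    c,d=ray(f,u,v); return c+d*(z-c[2])/d[2]
def proj(f,X):
    p=(K(f)@(f["R"]@np.atleast_2d(X).T+f["t"][:,None])).T; return p[:,:2]/p[:,2:]
E
python3 - <<'E'
from h import *
from scipy.optimize import least_squares
fs=pickle.load(open("f0.pkl","rb"));f=fs["top"]
np.set_printoptions(precision=4,suppress=True)
for n,u,v,z in[("steel",193.2,280.6,.07),("brass",184.5,254.5,.055),("blue",170.1,228.1,.07),("hole",310.6,193.6,.115),("roller",469.6,258.5,.024),("white",458.8,208.7,.024)]: print(n,onz(f,u,v,z))
a,b=ray(f,193.2,280.6);c,d=ray(fs["scene"],454.5,245.9)
s=np.linalg.lstsq(np.c_[b,-d],c-a,rcond=None)[0];print("tri steel top",a+b*s[0],c+d*s[1])
P=f["color"].astype(int);m=((P[...,0]>150)&(P[...,2]<110)).astype(np.uint8);m[:, :280]=0;m[:,345:]=0;m[:165]=0;m[225:]=0
m=cv2.morphologyEx(m,cv2.MORPH_CLOSE,np.ones((9,9)))
cs=max(cv2.findContours(m,0,1)[0],key=cv2.contourArea);r=cv2.minAreaRect(cs);q=cv2.approxPolyDP(cs,4,True)[:,0];print(r,q)
def corners(p):
    x,y,z,w=p;R=Ro.from_euler("ZY",[w,-np.pi/6]).as_matrix()
    return np.array([x,y,z])+np.array([[.032,.032,0],[.032,-.032,0],[-.032,-.032,0],[-.032,.032,0]])@R.T
if len(q)==4:
    q=q.astype(float);s=q.sum(1);e=q[:,0]-q[:,1];Q=np.array([q[s.argmin()],q[e.argmax()],q[s.argmax()],q[e.argmin()]])
    h=onz(f,310.6,193.6,.115)
    o=least_squares(lambda p:(proj(f,corners(np.r_[p[:2],.115,p[2]]))-Q).ravel(),[*h[:2],0]);print("face",o.x,o.fun)
# steel grey in rack yaw
E
```

```text
steel [0.4566 0.2302 0.07  ]
brass [0.5019 0.2505 0.055 ]
blue [0.5475 0.2716 0.07  ]
hole [0.6014 0.0267 0.115 ]
roller [ 0.4961 -0.2633  0.024 ]
white [ 0.5879 -0.2445  0.024 ]
tri steel top [0.4566 0.2305 0.0688] [0.4565 0.2314 0.0691]
((310.7626953125, 193.0206298828125), (36.471065521240234, 38.94001007080078), 85.03025817871094) [[328 174]
 [290 177]
 [295 212]
 [331 208]]
face [0.6022 0.026  0.1044] [-0.7425 -0.4218  0.8713 -1.4531  0.9506  1.0261 -1.0836  0.9123]
```

Emit:
servo_tool:
  targets:
    - {"angular":[0,0,-8.0],"xyz":[0,0,0],"claw":5}
    - {"angular":[0,0,0],"xyz":[-3.33,2,0],"claw":5}
    - {"angular":[0,0,0],"xyz":[-3.33,2,0],"claw":5}
    - {"angular":[0,0,0],"xyz":[-3.33,2,0],"claw":5}
    - {"angular":[0,0,0],"xyz":[-3.33,2,0],"claw":5}
    - {"angular":[0,0,0],"xyz":[-3.33,2,0],"claw":5}
    - {"angular":[0,0,0],"xyz":[-3.33,2,0],"claw":5}
    - {"angular":[0,0,0],"xyz":[-3.33,2,0],"claw":5}
    - {"angular":[0,0,0],"xyz":[-3.33,2,0],"claw":5}
    - {"angular":[0,0,0],"xyz":[-3.33,2,0],"claw":5}
    - {"angular":[0,0,0],"xyz":[-3.33,2,0],"claw":5}
    - {"angular":[0,0,0],"xyz":[-3.33,2,0],"claw":5}
    - {"angular":[0,0,0],"xyz":[-3.33,2,0],"claw":5}
    - {"angular":[0,0,0],"xyz":[-3.33,2,0],"claw":5}
    - {"angular":[0,0,0],"xyz":[-3.33,2,0],"claw":5}

```text
t: 1.6
eef_pos: [0.5, -0.1981, 0.2484]
ee_rot: [3.141, -0.0, -2.715]
force: [1.0, -0.9, 0.3]
width: 0.0497
gripper_force: 0.0
```

Emit:
servo_tool:
  targets:
    - {"angular":[0,0,0],"xyz":[-1.26,3.72,1],"claw":5}
    - {"angular":[0,0,0],"xyz":[-1.26,3.72,1],"claw":5}
    - {"angular":[0,0,0],"xyz":[-1.26,3.72,1],"claw":5}
    - {"angular":[0,0,0],"xyz":[-1.26,3.72,1],"claw":5}
    - {"angular":[0,0,0],"xyz":[-1.26,3.72,1],"claw":5}
    - {"angular":[0,0,0],"xyz":[-1.26,3.72,1],"claw":5}
    - {"angular":[0,0,0],"xyz":[-1.26,3.72,1],"claw":5}
    - {"angular":[0,0,0],"xyz":[-1.26,3.72,1],"claw":5}
    - {"angular":[0,0,0],"xyz":[-1.26,3.72,1],"claw":5}
    - {"angular":[0,0,0],"xyz":[-1.26,3.72,1],"claw":5}
    - {"angular":[0,0,0],"xyz":[-1.26,3.72,1],"claw":5}
    - {"angular":[0,0,0],"xyz":[0,0,0],"claw":5}
    - {"angular":[0,0,0],"xyz":[0,0,0],"claw":5}

```text
t: 2.9
eef_pos: [0.4559, 0.2306, 0.1379]
ee_rot: [-3.141, -0.002, -2.713]
force: [-0.6, -0.8, -0.8]
width: 0.05
gripper_force: 0.0
```

```bash
cat >> h.py <<'E'
np.set_printoptions(precision=4,suppress=True)
def delta(p,R):
    from station import monitor
    s=monitor.get_state();Rc=Ro.from_euler("xyz",s["ee_rot"])
    print("t",s["t"],"pos",s["eef_pos"],"rot",s["ee_rot"],"q",s["q"],"F",s["force"],"w",s["width"],s["gripper_force"])
    print("shift cm",Rc.inv().apply(np.array(p)-s["eef_pos"])*100)
    print("turn deg",np.degrees((Rc.inv()*R).as_rotvec()))
E
python3 - <<'E'
from h import *
delta([.4566,.2303,.061],Ro.from_euler("xyz",[np.pi,0,np.radians(-155.6)]))
from station import viewer
f=viewer.grab_frame("scene")
cv2.imwrite("pics/a.png",cv2.resize(f["color"][150:340,350:560],None,fx=3,fy=3,interpolation=2))
E
```

```text
t 2.9 pos [0.4559 0.2306 0.1379] rot [-3.141  -0.0016 -2.7134] q [ 0.8531  0.1951 -0.4948 -0.0002 -0.8827 -1.9956] F [-0.6002 -0.7568 -0.8093] w 0.05001554388514762 0.0
shift cm [-0.0628 -0.0551  7.6879]
turn deg [-0.0353 -0.0944  0.1359]
```

View pics/a.png

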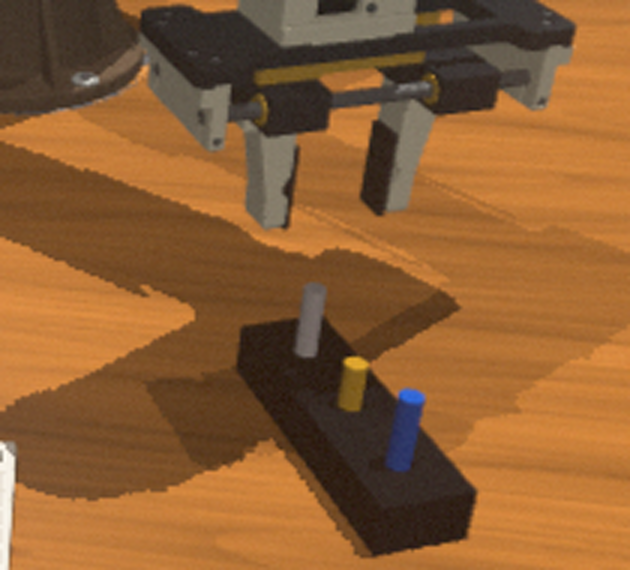

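The open jaws straddle the steel pin (crop about (312,318)), so I'll go down and grip.

Emit:
servo_tool:
  force: 60
  targets:
    - {"angular":[0,0,0],"xyz":[-0.06,-0.05,1.9],"claw":5}
    - {"angular":[0,0,0],"xyz":[0,0,1.9],"claw":5}
    - {"angular":[0,0,0],"xyz":[0,0,1.9],"claw":5}
    - {"angular":[0,0,0],"xyz":[0,0,1.9],"claw":5}
    - {"angular":[0,0,0],"xyz":[0,0,0],"claw":5}
    - {"angular":[0,0,0],"xyz":[0,0,0],"claw":0.5}
    - {"angular":[0,0,0],"xyz":[0,0,0],"claw":0.5}
    - {"angular":[0,0,0],"xyz":[0,0,0],"claw":0.5}
    - {"angular":[0,0,0],"xyz":[0,0,0],"claw":0.5}
    - {"angular":[0,0,0],"xyz":[0,0,0],"claw":0.5}
    - {"angular":[0,0,0],"xyz":[0,0,0],"claw":0.5}
    - {"angular":[0,0,0],"xyz":[0,0,0],"claw":0.5}

```text
t: 4.15
eef_pos: [0.4574, 0.2304, 0.0629]
ee_rot: [3.141, 0.001, -2.715]
force: [-2.4, 1.7, 3.2]
width: 0.0105
gripper_force: 60.0
```

Emit:
servo_tool:
  targets:
    - {"angular":[0,0,0],"xyz":[0,0,-1.5],"claw":0.5}
    - {"angular":[0,0,0],"xyz":[0,0,-3],"claw":0.5}
    - {"angular":[0,0,0],"xyz":[0,0,-4],"claw":0.5}
    - {"angular":[0,0,0],"xyz":[0,0,-4],"claw":0.5}
    - {"angular":[0,0,0],"xyz":[0,0,-3],"claw":0.5}
    - {"angular":[0,0,0],"xyz":[0,0,0],"claw":0.5}

```text
t: 4.75
eef_pos: [0.459, 0.2313, 0.2221]
ee_rot: [3.14, 0.007, -2.714]
force: [0.7, -0.4, -0.5]
width: 0.0104
gripper_force: 60.0
```

```bash
cat >> h.py <<'E'
RH=Ro.from_euler("ZY",[.095,-np.pi/6]);RT=RH*Ro.from_euler("y",np.pi);AX=RH.apply([0,0,1]);HOLE=np.array([.6014,.0267,.115])
E
python3 - <<'E'
from h import *
p=HOLE+AX*(.0529+.02);print(p);delta(p,RT)
print("from RT frame:",RT.inv().apply(p-np.array([.4574,.2304,.218]))*100)
from station import viewer
f=viewer.grab_frame("scene");g=viewer.grab_frame("top")
a=cv2.resize(f["color"][90:290,330:530],(400,400));b=cv2.resize(g["color"][180:330,120:270],(400,400))
cv2.imwrite("pics/b.png",np.hstack([a,b]))
E
```

```text
[0.5651 0.0232 0.1781]
t 4.75 pos [0.459  0.2313 0.2221] rot [ 3.1397  0.0073 -2.7145] q [ 0.8502  0.1088 -0.3832  0.0014 -1.0714 -1.9945] F [ 0.7414 -0.3911 -0.4984] w 0.010425335828016176 59.97904300689697
shift cm [ -1.0072 -23.3428   4.3553]
turn deg [  5.1533 -29.3257  18.5383]
from RT frame: [ -5.5912 -21.6441   7.8315]
```

View pics/b.png

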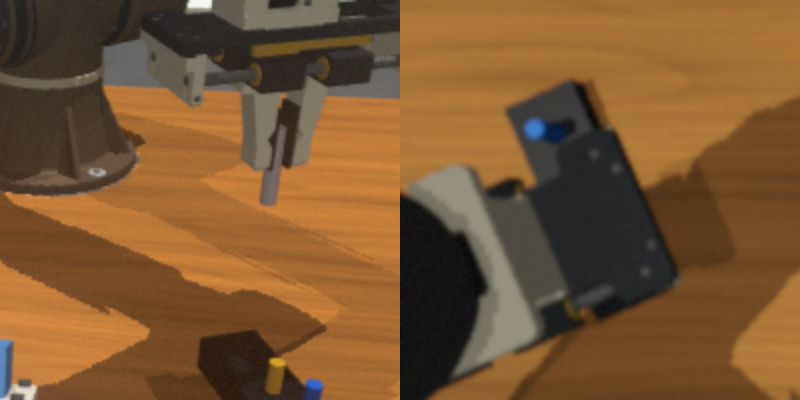

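The steel pin is held, with its lower end at crop (268,205), but it seems to lean a little. I'll measure its tilt in the jaws.

Run:
```python
from h import *
from station import viewer,monitor
f=viewer.grab_frame("scene");s=monitor.get_state()
R=Ro.from_euler("xyz",s["ee_rot"]).as_matrix();p=s["eef_pos"]
u=proj(f,[p+R@[0,0,-.0071],p+R@[0,0,.0529]]);print(u)
x0,y0=435,135
a=cv2.resize(f["color"][y0:y0+75,x0:x0+75],None,fx=8,fy=8,interpolation=2)
for k in u: cv2.circle(a,tuple(int(v) for v in (k-[x0,y0])*8+3.5),4,(0,0,255),-1)
cv2.imwrite("pics/c.png",a)
```

```text
[[466.9261 155.6737]
 [461.2875 193.0407]]
```

View pics/c.png

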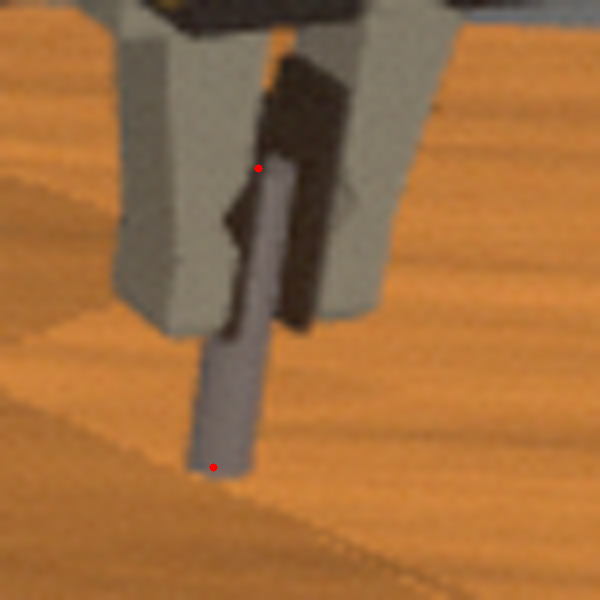

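The pin's axis matches the tool axis: predicted lower end (213,467), seen (220,467), which is calibration error only. Next I'll tilt and move over the hole.

Emit:
servo_tool:
  targets:
    - {"angular":[1.03,-5.87,3.71],"xyz":[0,0,0],"claw":0.5}
    - {"angular":[1.03,-5.87,3.71],"xyz":[0,0,0],"claw":0.5}
    - {"angular":[1.03,-5.87,3.71],"xyz":[0,0,0],"claw":0.5}
    - {"angular":[1.03,-5.87,3.71],"xyz":[0,0,0],"claw":0.5}
    - {"angular":[1.03,-5.87,3.71],"xyz":[0,0,0],"claw":0.5}
    - {"angular":[0,0,0],"xyz":[-0.75,-3.1,0],"claw":0.5}
    - {"angular":[0,0,0],"xyz":[-0.75,-3.1,0],"claw":0.5}
    - {"angular":[0,0,0],"xyz":[-0.75,-3.1,0],"claw":0.5}
    - {"angular":[0,0,0],"xyz":[-0.75,-3.1,0],"claw":0.5}
    - {"angular":[0,0,0],"xyz":[-0.75,-3.1,0],"claw":0.5}
    - {"angular":[0,0,0],"xyz":[-0.75,-3.1,0],"claw":0.5}
    - {"angular":[0,0,0],"xyz":[-0.75,-3.1,0],"claw":0.5}
    - {"angular":[0,0,0],"xyz":[0,0,2.4],"claw":0.5}
    - {"angular":[0,0,0],"xyz":[0,0,2.4],"claw":0.5}
    - {"angular":[0,0,0],"xyz":[0,0,2.4],"claw":0.5}
    - {"angular":[0,0,0],"xyz":[0,0,0],"claw":0.5}
    - {"angular":[0,0,0],"xyz":[0,0,0],"claw":0.5}

```text
t: 6.6
eef_pos: [0.5692, 0.0168, 0.1855]
ee_rot: [-3.122, 0.457, -3.009]
force: [0.8, -0.3, -0.6]
width: 0.0105
gripper_force: 60.0
```

Run:
```python
from h import *
delta(HOLE+AX*(.0529+.01),RT)
from station import viewer
f=viewer.grab_frame("scene");g=viewer.grab_frame("top")
a=cv2.resize(f["color"][190:340,235:385],(400,400),interpolation=2);b=cv2.resize(g["color"][140:260,260:380],(400,400),interpolation=2)
cv2.imwrite("pics/d.png",np.hstack([a,b]))
```

```text
t 6.6 pos [0.5692 0.0168 0.1855] rot [-3.1223  0.4569 -3.0087] q [ 0.4227  0.0128 -0.8631  0.5174 -0.2966 -2.3314] F [ 0.7804 -0.3018 -0.6342] w 0.010510005776714928 59.98082220554352
shift cm [0.5419 0.7028 1.5074]
turn deg [-0.0844 -3.8033  1.9527]
```

View pics/d.png

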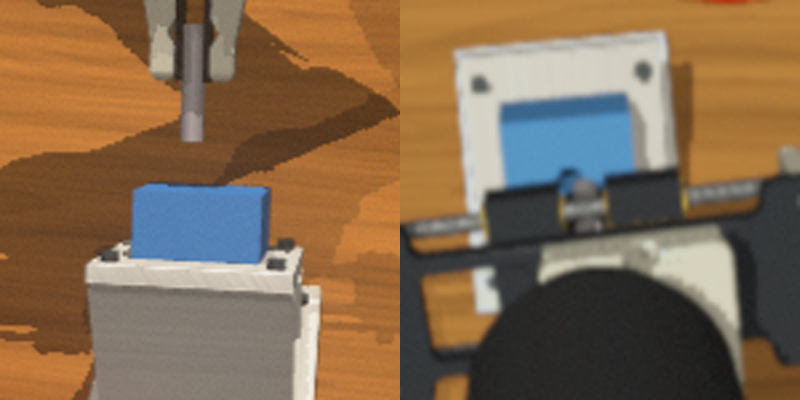

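Emit:
servo_tool:
  targets:
    - {"angular":[0,-1.3,0.65],"xyz":[0,0,0],"claw":0.5}
    - {"angular":[0,-1.3,0.65],"xyz":[0,0,0],"claw":0.5}
    - {"angular":[0,-1.2,0.65],"xyz":[0,0,0],"claw":0.5}
    - {"angular":[0,0,0],"xyz":[0.2,0.35,0],"claw":0.5}
    - {"angular":[0,0,0],"xyz":[0.2,0.35,0],"claw":0.5}
    - {"angular":[0,0,0],"xyz":[0,0,0],"claw":0.5}
    - {"angular":[0,0,0],"xyz":[0,0,0],"claw":0.5}

```text
t: 7.4
eef_pos: [0.5668, 0.0242, 0.1889]
ee_rot: [3.139, 0.521, -3.046]
force: [-0.2, 0.4, -0.4]
width: 0.0109
gripper_force: 60.0
```

Run:
```python
from h import *
delta(HOLE+AX*(.0529+.01),RT)
from station import viewer
f=viewer.grab_frame("top");P=f
# face-plane point check: where axis line from TCP meets face
```

```text
t 7.4 pos [0.5668 0.0242 0.1889] rot [ 3.1386  0.5207 -3.0463] q [ 0.2829 -0.0164 -1.0161  1.0038 -0.1068 -2.7352] F [-0.2468  0.4328 -0.3753] w 0.010853080095067481 59.98097240924835
shift cm [ 0.6864 -0.0824  1.8404]
turn deg [ 0.1776 -0.1686  0.0147]
```

Emit:
servo_tool:
  targets:
    - {"angular":[0,0,0],"xyz":[0,0,0.5],"claw":0.5}
    - {"angular":[0,0,0],"xyz":[0,0,0.5],"claw":0.5}
    - {"angular":[0,0,0],"xyz":[0,0,0],"claw":0.5}

```text
t: 7.75
eef_pos: [0.5734, 0.0235, 0.1828]
ee_rot: [3.138, 0.514, -3.047]
force: [0.6, -0.4, -1.2]
width: 0.011
gripper_force: 60.0
```

Run:
```python
from h import *
delta(HOLE+AX*(.0529+.01),RT)
```

```text
t 7.75 pos [0.5734 0.0235 0.1828] rot [ 3.1375  0.5145 -3.0466] q [ 0.2493  0.005  -1.016   1.0634 -0.082  -2.7672] F [ 0.5938 -0.4116 -1.2193] w 0.010952968105333966 59.98092770576477
shift cm [0.9428 0.0486 0.9949]
turn deg [ 0.2344 -0.5221 -0.001 ]
```

```bash
cat > fk.py <<'E'
from h import *
from scipy.optimize import least_squares
D=[([-.99588,.35934,.01118,-.0003,-1.2241,-.28811],[.19082,-.64706,.24772],[3.14011,-.00014,-2.85489]),
([.8531,.1951,-.4948,-.0002,-.8827,-1.9956],[.4559,.2306,.1379],[-3.141,-.0016,-2.7134]),
([.8502,.1088,-.3832,.0014,-1.0714,-1.9945],[.4590,.2313,.2221],[3.1397,.0073,-2.7145]),
([.4227,.0128,-.8631,.5174,-.2966,-2.3314],[.5692,.0168,.1855],[-3.1223,.4569,-3.0087]),
([.2829,-.0164,-1.0161,1.0038,-.1068,-2.7352],[.5668,.0242,.1889],[3.1386,.5207,-3.0463]),
([.2493,.005,-1.016,1.0634,-.082,-2.7672],[.5734,.0235,.1828],[3.1375,.5145,-3.0466])]
e=Ro.from_euler
def fk(q,P,s=(1,1)):
    a0,h0,c1,a2,c2,d,L=P
    R1=e("z",q[0])*e("y",q[1]);p=e("z",q[0]).apply([a0,0,h0])+R1.apply([0,0,c1])
    R3=R1*e("y",-q[2]);R5=R3*e("x",s[0]*q[3])*e("y",-q[4])
    p=p+R3.apply([a2,0,c2])+(R3*e("x",s[0]*q[3])).apply([0,d,0])+R5.apply([L,0,0])
    return p,R5*e("x",s[1]*q[5])
E
cat > fit.py <<'E'
from fk import *
for s in [(1,1),(1,-1),(-1,1),(-1,-1)]:
    M=[(fk(q,np.zeros(7),s)[1].inv()*e("xyz",r)) for q,p,r in D]
    m=Ro.concatenate(M);mm=m.mean();err=np.degrees((mm.inv()*m).magnitude()).max()
    o=least_squares(lambda P:np.r_[np.concatenate([fk(q,P,s)[0]-p for q,p,r in D]),1e-4*(P-[0,.3,.4,.4,0,-.19,.2])],[0,.3,.4,.4,0,-.19,.2])
    print(s,err,mm.as_matrix().round(2).tolist(),o.x,np.abs(o.fun[:18]).max())
E
python3 fit.py
```

```text
(1, 1) 179.0441715646917 [[0.03, 0.12, 0.99], [0.85, -0.53, 0.03], [0.53, 0.84, -0.12]] [ 0.4035  0.2244  0.4686  0.0236  0.034  -0.2207  0.4852] 0.10574226693991588
(1, -1) 76.63883444595244 [[0.06, 0.09, 0.99], [-0.7, -0.7, 0.11], [0.71, -0.71, 0.02]] [ 0.4035  0.2244  0.4686  0.0236  0.034  -0.2207  0.4852] 0.10574226693991588
(-1, 1) 108.23575665780889 [[0.0, -0.0, 1.0], [-0.26, -0.97, -0.0], [0.97, -0.26, -0.0]] [-0.      0.1986  0.6017  0.4636  0.0001 -0.1918  0.356 ] 6.313380971678662e-05
(-1, -1) 0.005990251028515735 [[0.0, -0.0, 1.0], [-1.0, 0.0, 0.0], [-0.0, -1.0, -0.0]] [-0.      0.1986  0.6017  0.4636  0.0001 -0.1918  0.356 ] 6.313380971678662e-05
```

```bash
cat >> fk.py <<'E'
PP=[0,.1986,.6017,.4636,.0001,-.1918,.356];S=(-1,-1)
MM=Ro.from_matrix([[0,0,1],[-1,0,0],[0,-1,0]])
lo=np.array([-3.07,-1.43,-1.02,-3.03,-3.05,-3.03]);hi=np.array([3.07,2.12,1.25,1.67,0,3.03])
def FK(q):
    p,R=fk(q,PP,S);return p,R*MM
def ik5(p,z,n=60,seed=0):
    r=np.random.default_rng(seed);out=[]
    for _ in range(n):
        x0=lo+(hi-lo)*r.random(6);x0[5]=0
        def g(x):
            P,R=FK([*x,0]);return np.r_[P-p,.3*(R.apply([0,0,1])-z)]
        o=least_squares(g,x0[:5],bounds=(lo[:5]-[0,0,.3,0,.0],hi[:5]+[0,0,.3,0,.5]))
        if o.cost<1e-9 and not any(np.abs(o.x-k).max()<.02 for k in out): out.append(o.x)
    return out
E
python3 - <<'E'
from fk import *
for h in(.053,.063,.08,.12):
  for q in ik5(HOLE+AX*h,-AX): print(h,q)
E
```

```text
0.12 [ 0.4422 -0.1058 -0.9519  0.6538 -0.2836]
```

```bash
cat > exp.py <<'E'
from fk import *
r=np.random.default_rng(1)
def best(p,z,n=25):
    b=(9,None)
    for _ in range(n):
        x0=lo+(hi-lo)*(.05+.9*r.random(6))
        g=lambda x:np.r_[10*(FK([*x,0])[0]-p),FK([*x,0])[1].apply([0,0,1])-z]
        o=least_squares(g,x0[:5],bounds=(lo[:5]+.01,hi[:5]-.01))
        if o.cost<b[0]: b=(o.cost,o.x)
    P,R=FK([*b[1],0]);return np.linalg.norm(P-p)*1e3,np.degrees(np.arccos(min(1,R.apply([0,0,1])@z))),b[1]
for h in(.053,.077,.1):
  print(h,best(HOLE+AX*h,-AX))
# tool tilt t (deg from vertical, in the plane of slope), grasp point at .05 along pin
for t in(0,10,15,20,25,35,40,45,60):
  z=-Ro.from_euler("ZY",[.095,-np.radians(t)]).apply([0,0,1])
  for h in(.05,.075): print(t,h,best(HOLE+AX*h-.003*z,z,15))
E
python3 exp.py
```

```text
0.053 (np.float64(0.7044866272903056), np.float64(2.496775052455455), array([ 0.2506,  0.0465, -1.01  ,  1.0279, -0.0664]))
0.077 (np.float64(0.29794112241179305), np.float64(1.0277199008963454), array([ 0.3075, -0.0094, -1.01  ,  0.9318, -0.1197]))
0.1 (np.float64(2.2898349882893854e-13), np.float64(0.0), array([ 0.3734, -0.0628, -0.9951,  0.8128, -0.1903]))
0 0.05 (np.float64(1.0007415106216802e-13), np.float64(8.537736462515939e-07), array([ 0.381 ,  0.271 , -0.3273, -0.    , -0.9725]))
0 0.075 (np.float64(2.0816681711721685e-14), np.float64(0.0), array([ 0.3876,  0.2308, -0.3272,  0.    , -1.0128]))
10 0.05 (np.float64(1.27993912314e-13), np.float64(0.0), array([ 0.4162,  0.1792, -0.4999,  0.0825, -0.7276]))
10 0.075 (np.float64(5.594315114139762e-14), np.float64(0.0), array([ 0.4248,  0.1354, -0.4964,  0.0804, -0.7753]))
15 0.05 (np.float64(1.4152622167509189e-13), np.float64(8.537736462515939e-07), array([ 0.4341,  0.1374, -0.5996,  0.1549, -0.5919]))
15 0.075 (np.float64(1.2432050435751765e-13), np.float64(8.537736462515939e-07), array([ 0.4442,  0.0912, -0.593 ,  0.1478, -0.6
[... 838 characters left out ...]
504669877472), array([ 0.3775,  0.0494, -0.8301, -0.0441, -0.01  ]))
40 0.075 (np.float64(2.4307412983289796), np.float64(9.626978071964702), array([ 0.2959, -0.0187, -1.01  ,  0.7467, -0.01  ]))
45 0.05 (np.float64(2.3250177504045015), np.float64(7.963348783808313), array([ 0.1684,  0.0499, -0.608 , -1.16  , -0.01  ]))
45 0.075 (np.float64(2.9078121036763904), np.float64(9.846961662654309), array([ 0.218 , -0.0097, -0.6503, -1.001 , -0.01  ]))
60 0.05 (np.float64(1.3566380516206423e-13), np.float64(0.0), array([-0.4025,  0.1166, -0.745 , -2.1183, -0.5053]))
60 0.075 (np.float64(1.3092278833360674e-13), np.float64(1.2074182697257333e-06), array([-0.3303,  0.0259, -0.7063, -1.9814, -0.4003]))
```

The FK fit (0.06 mm) shows the 30° tool lean is out of joint range at the hole. With the tool leaning 15° it is comfortable. So I'll put the pin back in its rack hole and regrip it with the tool tilted 15° to the pin.

Emit:
servo_tool:
  targets:
    - {"angular":[0,0,0],"xyz":[0,0,-2.4],"claw":0.5}
    - {"angular":[0,0,0],"xyz":[0,0,-2.4],"claw":0.5}
    - {"angular":[0,0,0],"xyz":[0,0,-2.4],"claw":0.5}
    - {"angular":[0,4.0,-2.2],"xyz":[0,0,0],"claw":0.5}
    - {"angular":[0,4.0,-2.2],"xyz":[0,0,0],"claw":0.5}
    - {"angular":[0,4.0,-2.2],"xyz":[0,0,0],"claw":0.5}
    - {"angular":[-1,5.5,-3.7],"xyz":[0,3,0],"claw":0.5}
    - {"angular":[-1,5.5,-3.7],"xyz":[0,3,0],"claw":0.5}
    - {"angular":[-1,5.5,-3.7],"xyz":[0,3,0],"claw":0.5}
    - {"angular":[0,0,0],"xyz":[0,3,0],"claw":0.5}
    - {"angular":[0,0,0],"xyz":[0,3,0],"claw":0.5}
    - {"angular":[0,0,0],"xyz":[0,3,0],"claw":0.5}
    - {"angular":[0,0,0],"xyz":[0,0,0],"claw":0.5}
    - {"angular":[0,0,0],"xyz":[0,0,0],"claw":0.5}

```text
t: 9.15
eef_pos: [0.4882, 0.187, 0.2338]
ee_rot: [-3.111, 0.015, -2.743]
force: [0.5, -0.1, -0.5]
width: 0.011
gripper_force: 60.0
```

Run:
```python
from h import *
R=Ro.from_euler("xyz",[3.141,.001,-2.715])
delta([.4574,.2304,.15],R)
from station import monitor
print("in target frame",R.inv().apply(np.array([.4574,.2304,.15])-monitor.get_state()["eef_pos"])*100)
```

```text
t 9.15 pos [0.4882 0.187  0.2338] rot [-3.1111  0.0146 -2.743 ] q [ 0.7661  0.1095 -0.3694  0.0381 -1.0896 -1.9561] F [ 0.5223 -0.0946 -0.4824] w 0.010997823663656498 59.981017112731934
shift cm [1.2765 5.4431 8.2021]
turn deg [-1.796   0.753  -1.6154]
in target frame [1.0172 5.2155 8.3843]
```

Emit:
servo_tool:
  targets:
    - {"angular":[-1.8,0.75,-1.6],"xyz":[0,0,0],"claw":0.5}
    - {"angular":[0,0,0],"xyz":[0.5,2.6,4],"claw":0.5}
    - {"angular":[0,0,0],"xyz":[0.52,2.6,4.4],"claw":0.5}
    - {"angular":[0,0,0],"xyz":[0,0,0],"claw":0.5}
    - {"angular":[0,0,0],"xyz":[0,0,0],"claw":0.5}
    - {"angular":[0,0,0],"xyz":[0,0,0],"claw":0.5}

```text
t: 9.75
eef_pos: [0.4594, 0.2293, 0.1525]
ee_rot: [3.141, 0.004, -2.717]
force: [0.2, -0.4, -0.6]
width: 0.0107
gripper_force: 60.0
```

Run:
```python
from h import *
R=Ro.from_euler("xyz",[3.141,.001,-2.715])
delta([.4574,.2304,.064],R)
```

```text
t 9.75 pos [0.4594 0.2293 0.1525] rot [ 3.1407  0.0035 -2.7169] q [ 0.8463  0.179  -0.476   0.0008 -0.9122 -1.9929] F [ 0.1875 -0.3556 -0.6226] w 0.01073380013595783 59.981335401535034
shift cm [0.1658 0.1745 8.8471]
turn deg [ 0.0151  0.1449 -0.1092]
```

Emit:
servo_tool:
  targets:
    - {"angular":[0,0.15,-0.1],"xyz":[0.17,0.17,1.8],"claw":0.5}
    - {"angular":[0,0,0],"xyz":[0,0,2],"claw":0.5}
    - {"angular":[0,0,0],"xyz":[0,0,2],"claw":0.5}
    - {"angular":[0,0,0],"xyz":[0,0,0],"claw":0.5}
    - {"angular":[0,0,0],"xyz":[0,0,0],"claw":0.5}
    - {"angular":[0,0,0],"xyz":[0,0,0],"claw":0.5}

```text
t: 10.35
eef_pos: [0.457, 0.2308, 0.095]
ee_rot: [3.14, 0.002, -2.715]
force: [0.9, -0.1, -0.6]
width: 0.0103
gripper_force: 60.0
```

Run:
```python
from h import *
R=Ro.from_euler("xyz",[3.141,.001,-2.715])
delta([.4574,.2304,.064],R)
```

```text
t 10.35 pos [0.457  0.2308 0.095 ] rot [ 3.1402  0.0017 -2.715 ] q [ 0.8512  0.2503 -0.5434 -0.0009 -0.7749 -1.9947] F [ 0.9158 -0.1305 -0.5813] w 0.01027887720706606 59.981467723846436
shift cm [-0.0147 -0.0553  3.0967]
turn deg [0.0483 0.0414 0.0025]
```

Emit:
servo_tool:
  targets:
    - {"angular":[0,0,0],"xyz":[-0.02,-0.05,0.6],"claw":0.5}
    - {"angular":[0,0,0],"xyz":[0,0,0.6],"claw":0.5}
    - {"angular":[0,0,0],"xyz":[0,0,0.5],"claw":0.5}
    - {"angular":[0,0,0],"xyz":[0,0,0],"claw":0.5}

```text
t: 10.75
eef_pos: [0.4564, 0.2303, 0.0758]
ee_rot: [3.141, -0.001, -2.715]
force: [0.5, 2.3, -1.3]
width: 0.0111
gripper_force: 60.0
```

Emit:
servo_tool:
  targets:
    - {"angular":[0,0,0],"xyz":[0,0,0.6],"claw":0.5}
    - {"angular":[0,0,0],"xyz":[0,0,0.5],"claw":0.5}
    - {"angular":[0,0,0],"xyz":[0,0,0],"claw":4.5}
    - {"angular":[0,0,0],"xyz":[0,0,0],"claw":4.5}
    - {"angular":[0,0,0],"xyz":[0,0,0],"claw":4.5}
    - {"angular":[0,0,0],"xyz":[0,0,0],"claw":4.5}
    - {"angular":[0,5,0],"xyz":[0,0,0],"claw":4.5}
    - {"angular":[0,5,0],"xyz":[0,0,0],"claw":4.5}
    - {"angular":[0,5,0],"xyz":[0,0,0],"claw":4.5}
    - {"angular":[0,0,0],"xyz":[0,0,0],"claw":4.5}
    - {"angular":[0,0,0],"xyz":[0,0,0],"claw":4.5}

```text
t: 11.85
eef_pos: [0.4564, 0.2297, 0.0647]
ee_rot: [3.141, -0.262, -2.715]
force: [-0.9, 0.1, -0.5]
width: 0.045
gripper_force: 0.0
```

Run:
```python
from h import *
R=Ro.from_euler("xyz",[np.pi,0,-2.715])*Ro.from_euler("y",np.radians(15))
# grasp pt at pin axis, z=.060
delta(np.array([.4570,.2304,.060])-.003*R.apply([0,0,1]),R)
from station import viewer
f=viewer.grab_frame("scene");a=cv2.resize(f["color"][190:320,390:540],(690,598),interpolation=2);cv2.imwrite("pics/e.png",a)
```

```text
t 11.85 pos [0.4564 0.2297 0.0647] rot [ 3.1412 -0.2624 -2.7155] q [ 0.7816  0.4332 -0.3342 -0.1045 -1.0523 -1.8632] F [-0.9086  0.0965 -0.5022] w 0.045005657581239776 0.0
shift cm [-0.1989  0.0389  0.1349]
turn deg [ 0.0283 -0.0324 -0.0276]
```

View pics/e.png

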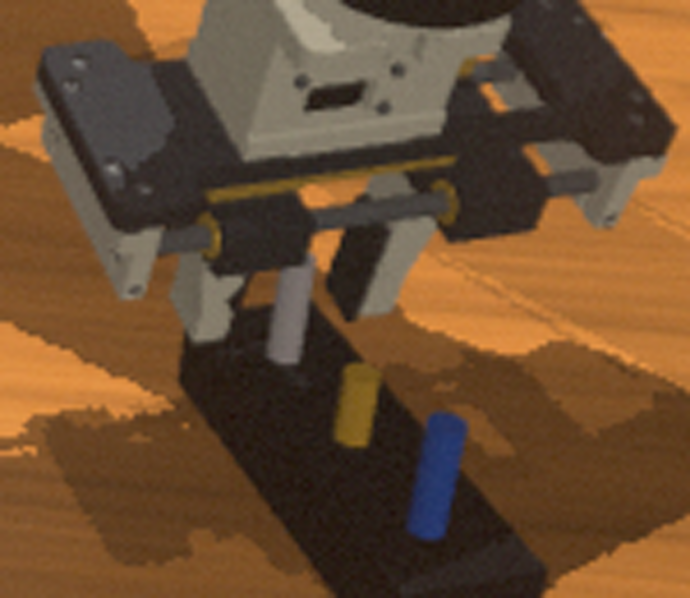

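The pin stands upright in its hole at crop (290,310), with the tilted jaws straddling it. I'll grip and lift straight up.

Emit:
servo_tool:
  force: 60
  targets:
    - {"angular":[0,0,0],"xyz":[-0.2,0.04,0.13],"claw":4.5}
    - {"angular":[0,0,0],"xyz":[0,0,0],"claw":4.5}
    - {"angular":[0,0,0],"xyz":[0,0,0],"claw":0.5}
    - {"angular":[0,0,0],"xyz":[0,0,0],"claw":0.5}
    - {"angular":[0,0,0],"xyz":[0,0,0],"claw":0.5}
    - {"angular":[0,0,0],"xyz":[0,0,0],"claw":0.5}
    - {"angular":[0,0,0],"xyz":[0,0,0],"claw":0.5}
    - {"angular":[0,0,0],"xyz":[0,0,0],"claw":0.5}

```text
t: 12.7
eef_pos: [0.4576, 0.231, 0.0636]
ee_rot: [3.141, -0.263, -2.715]
force: [-0.3, -0.2, 1.5]
width: 0.0106
gripper_force: 60.0
```

Emit:
servo_tool:
  targets:
    - {"angular":[0,0,0],"xyz":[0.39,0,-1.45],"claw":0.5}
    - {"angular":[0,0,0],"xyz":[0.78,0,-2.9],"claw":0.5}
    - {"angular":[0,0,0],"xyz":[0.78,0,-2.9],"claw":0.5}
    - {"angular":[0,0,0],"xyz":[0.78,0,-2.9],"claw":0.5}
    - {"angular":[0,0,0],"xyz":[0.78,0,-2.9],"claw":0.5}
    - {"angular":[0,0,0],"xyz":[0,0,0],"claw":0.5}

```text
t: 13.3
eef_pos: [0.4594, 0.2319, 0.2028]
ee_rot: [3.14, -0.256, -2.714]
force: [-0.5, 0.6, -0.9]
width: 0.0108
gripper_force: 60.0
```

```bash
cat >> h.py <<'E'
RT=Ro.from_euler("ZY",[.095,np.radians(-15)])*Ro.from_euler("y",np.pi)
AX=RH.apply([0,0,1])
def tcp(h,g=.050,dx=0,dy=0): # pin end h above face; g = pin end to grasp point
    return HOLE+AX*(h+g)-.003*RT.apply([0,0,1])+RH.apply([dx,dy,0])
E
python3 - <<'E'
from h import *
delta(tcp(.03),RT)
from station import monitor
print("in target frame",RT.inv().apply(tcp(.03)-monitor.get_state()["eef_pos"])*100)
E
```

```text
t 13.3 pos [0.4594 0.2319 0.2028] rot [ 3.1396 -0.2555 -2.7136] q [ 0.7818  0.2863 -0.1909 -0.0922 -1.3341 -1.8924] F [-0.4588  0.5775 -0.8803] w 0.010801943237109864 59.991406202316284
shift cm [ -0.9211 -23.2319   1.3267]
turn deg [  0.1735 -29.3824  19.2625]
in target frame [ -7.4267 -21.7752   3.6072]
```

Emit:
servo_tool:
  targets:
    - {"angular":[0,-4.9,3.2],"xyz":[0,0,0],"claw":0.5}
    - {"angular":[0,-4.9,3.2],"xyz":[0,0,0],"claw":0.5}
    - {"angular":[0,-4.9,3.2],"xyz":[0,0,0],"claw":0.5}
    - {"angular":[0,-4.9,3.2],"xyz":[0,0,0],"claw":0.5}
    - {"angular":[0,-4.9,3.2],"xyz":[0,0,0],"claw":0.5}
    - {"angular":[0,-4.9,3.2],"xyz":[0,0,0],"claw":0.5}
    - {"angular":[0,0,0],"xyz":[-1.06,-3.1,0],"claw":0.5}
    - {"angular":[0,0,0],"xyz":[-1.06,-3.1,0],"claw":0.5}
    - {"angular":[0,0,0],"xyz":[-1.06,-3.1,0],"claw":0.5}
    - {"angular":[0,0,0],"xyz":[-1.06,-3.1,0],"claw":0.5}
    - {"angular":[0,0,0],"xyz":[-1.06,-3.1,0],"claw":0.5}
    - {"angular":[0,0,0],"xyz":[-1.06,-3.1,0],"claw":0.5}
    - {"angular":[0,0,0],"xyz":[-1.06,-3.1,0],"claw":0.5}
    - {"angular":[0,0,0],"xyz":[0,0,1.5],"claw":0.5}
    - {"angular":[0,0,0],"xyz":[0,0,0],"claw":0.5}
    - {"angular":[0,0,0],"xyz":[0,0,0],"claw":0.5}

```text
t: 14.9
eef_pos: [0.5529, 0.0218, 0.2025]
ee_rot: [-3.14, 0.254, -3.046]
force: [0.1, 0.7, -0.9]
width: 0.0106
gripper_force: 60.0
```

Run:
```python
from h import *
delta(tcp(.012,.0507),RT)
```

```text
t 14.9 pos [0.5529 0.0218 0.2025] rot [-3.1405  0.2537 -3.0461] q [ 0.4513  0.056  -0.5748  0.1367 -0.7066 -2.0203] F [ 0.1114  0.7291 -0.8886] w 0.01057758888647391 59.99267220497131
shift cm [-0.8451  0.0293  3.347 ]
turn deg [-0.0577 -0.4668  0.029 ]
```

Emit:
servo_tool:
  targets:
    - {"angular":[0,-0.45,0],"xyz":[-0.4,0.03,1.6],"claw":0.5}
    - {"angular":[0,0,0],"xyz":[-0.4,0,1.7],"claw":0.5}
    - {"angular":[0,0,0],"xyz":[0,0,0],"claw":0.5}
    - {"angular":[0,0,0],"xyz":[0,0,0],"claw":0.5}

```text
t: 15.3
eef_pos: [0.5693, 0.0244, 0.1736]
ee_rot: [-3.141, 0.263, -3.045]
force: [0.7, 0.8, 0.0]
width: 0.0108
gripper_force: 60.0
```

```bash
cat >> h.py <<'E'
def rep():
    from station import monitor
    s=monitor.get_state();R=Ro.from_euler("xyz",s["ee_rot"])
    e=s["eef_pos"]+.003*R.apply([0,0,1])+R.apply(Ro.from_euler("y",-15,degrees=True).apply([0,0,.0507]))
    print("t",s["t"],"pin end in hole mm",RH.inv().apply(e-HOLE)*1e3,"F hole",RH.inv().apply(s["force"]),"M",s["moment"])
E
python3 - <<'E'
from h import *
delta(tcp(.0,.0507),RT);rep()
from station import viewer
f=viewer.grab_frame("scene");g=viewer.grab_frame("top")
a=cv2.resize(f["color"][190:290,260:360],(400,400),interpolation=2);b=cv2.resize(g["color"][150:240,265:355],(400,400),interpolation=2)
cv2.imwrite("pics/g.png",np.hstack([a,b]))
E
```

```text
t 15.3 pos [0.5693 0.0244 0.1736] rot [-3.1406  0.2626 -3.0447] q [ 0.4413  0.1118 -0.5961  0.1529 -0.6209 -2.029 ] F [0.7287 0.8299 0.0205] w 0.010840946350599687 59.992700815200806
shift cm [-0.2773 -0.0763  1.2909]
turn deg [-0.028   0.0482  0.1032]
t 15.3 pin end in hole mm [ 0.6954  0.7622 13.1862] F hole [ 0.7066  0.7571 -0.3843] M [-0.1002  0.8802 -0.035 ]
```

View pics/g.png

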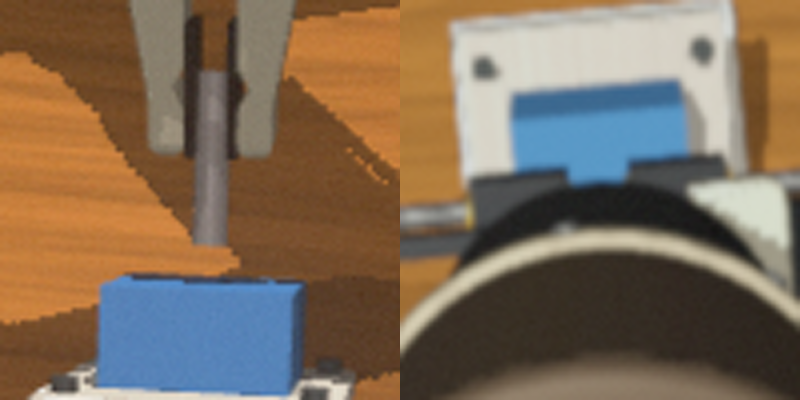

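The pin is aligned above the block (end at crop (210,243)). I'll descend along the hole axis.

Emit:
servo_tool:
  targets:
    - {"angular":[0,0,0],"xyz":[-0.03,-0.07,0.4],"claw":0.5}
    - {"angular":[0,0,0],"xyz":[-0.1,0,0.39],"claw":0.5}
    - {"angular":[0,0,0],"xyz":[-0.05,0,0.19],"claw":0.5}
    - {"angular":[0,0,0],"xyz":[-0.03,0,0.1],"claw":0.5}
    - {"angular":[0,0,0],"xyz":[-0.03,0,0.1],"claw":0.5}
    - {"angular":[0,0,0],"xyz":[0,0,0],"claw":0.5}

```text
t: 16.0
eef_pos: [0.5751, 0.0236, 0.1623]
ee_rot: [-3.141, 0.263, -3.046]
force: [0.3, -0.4, -0.4]
width: 0.0106
gripper_force: 60.0
```

```bash
python3 -c "
from h import *
rep()"
```

```text
t 16.0 pin end in hole mm [ 0.0413 -0.5661  0.6281] F hole [ 0.0383 -0.4412 -0.4399] M [-0.0997  0.9219 -0.025 ]
```

Emit:
servo_tool:
  targets:
    - {"angular":[0,0,0],"xyz":[-0.03,0.05,0.1],"claw":0.5}
    - {"angular":[0,0,0],"xyz":[-0.03,0,0.1],"claw":0.5}
    - {"angular":[0,0,0],"xyz":[-0.03,0,0.1],"claw":0.5}
    - {"angular":[0,0,0],"xyz":[0,0,0],"claw":0.5}

```text
t: 16.4
eef_pos: [0.5767, 0.0243, 0.1596]
ee_rot: [-3.141, 0.263, -3.046]
force: [0.3, 0.2, -1.1]
width: 0.0111
gripper_force: 60.0
```

```bash
python3 -c "
from h import *
rep()"
```

```text
t 16.4 pin end in hole mm [ 0.08   -0.0154 -2.509 ] F hole [-0.3177  0.1958 -1.1422] M [-0.1211  0.9465  0.0324]
```

No contact 2.5 mm below the nominal face, so the pin is probably in the hole. I'll continue.

Emit:
servo_tool:
  targets:
    - {"angular":[0,0,0],"xyz":[-0.05,0,0.19],"claw":0.5}
    - {"angular":[0,0,0],"xyz":[-0.05,0,0.19],"claw":0.5}
    - {"angular":[0,0,0],"xyz":[-0.05,0,0.19],"claw":0.5}
    - {"angular":[0,0,0],"xyz":[0,0,0],"claw":0.5}

```text
t: 16.8
eef_pos: [0.5796, 0.0246, 0.1543]
ee_rot: [-3.141, 0.263, -3.046]
force: [0.0, -0.7, -0.1]
width: 0.0105
gripper_force: 60.0
```

```bash
python3 -c "
from h import *
rep()"
```

```text
t 16.8 pin end in hole mm [-0.072  -0.0651 -8.5705] F hole [-0.1042 -0.7407 -0.0686] M [-0.0769  0.9439  0.0138]
```

In the hole. I'll continue down to the bottom.

Emit:
servo_tool:
  targets:
    - {"angular":[0,0,0],"xyz":[-0.08,0,0.29],"claw":0.5}
    - {"angular":[0,0,0],"xyz":[-0.08,0,0.29],"claw":0.5}
    - {"angular":[0,0,0],"xyz":[-0.08,0,0.29],"claw":0.5}
    - {"angular":[0,0,0],"xyz":[-0.08,0,0.29],"claw":0.5}
    - {"angular":[0,0,0],"xyz":[-0.03,0,0.1],"claw":0.5}
    - {"angular":[0,0,0],"xyz":[0,0,0],"claw":0.5}

```text
t: 17.4
eef_pos: [0.5862, 0.0252, 0.1431]
ee_rot: [-3.141, 0.263, -3.046]
force: [-0.5, -0.3, -1.0]
width: 0.0108
gripper_force: 60.0
```

```bash
python3 -c "
from h import *
rep()"
```

```text
t 17.4 pin end in hole mm [  0.0572  -0.0679 -21.6152] F hole [-1.0042 -0.2464 -0.5972] M [-0.0436  0.8633  0.0273]
```

Emit:
servo_tool:
  targets:
    - {"angular":[0,0,0],"xyz":[-0.03,0,0.1],"claw":0.5}
    - {"angular":[0,0,0],"xyz":[-0.03,0,0.1],"claw":0.5}
    - {"angular":[0,0,0],"xyz":[0,0,0],"claw":0.5}

```text
t: 17.7
eef_pos: [0.5873, 0.0253, 0.1416]
ee_rot: [-3.141, 0.263, -3.046]
force: [-0.7, -0.5, -1.5]
width: 0.011
gripper_force: 60.0
```

Emit:
servo_tool:
  targets:
    - {"angular":[0,0,0],"xyz":[-0.02,0,0.08],"claw":0.5}
    - {"angular":[0,0,0],"xyz":[0,0,0],"claw":0.5}

```text
t: 17.9
eef_pos: [0.5877, 0.0254, 0.1412]
ee_rot: [-3.141, 0.263, -3.046]
force: [-2.2, 0.4, 2.5]
width: 0.0106
gripper_force: 60.0
```

```bash
python3 -c "
from h import *
rep()"
```

```text
t 17.9 pin end in hole mm [  0.5264   0.0041 -23.9955] F hole [-0.6342  0.5961  3.2457] M [0.004  1.4224 0.0367]
```

Emit:
servo_tool:
  targets:
    - {"angular":[0,0,0],"xyz":[-0.03,0,0.1],"claw":0.5}
    - {"angular":[0,0,0],"xyz":[-0.02,0,0.05],"claw":0.5}
    - {"angular":[0,0,0],"xyz":[0,0,0],"claw":0.5}
    - {"angular":[0,0,0],"xyz":[0,0,0],"claw":0.5}

```text
t: 18.3
eef_pos: [0.588, 0.0253, 0.1412]
ee_rot: [-3.141, 0.264, -3.046]
force: [-13.7, 1.0, 18.9]
width: 0.0109
gripper_force: 60.0
```

```bash
python3 -c "
from h import *
rep()"
```

```text
t 18.3 pin end in hole mm [  0.7468  -0.1675 -24.2132] F hole [-2.2471  2.2997 23.1449] M [0.6126 4.1485 0.319 ]
```

The pin is bottomed: depth 24.2 mm, 23 N, no further motion. I'll release it and back off along its axis.

Emit:
servo_tool:
  targets:
    - {"angular":[0,0,0],"xyz":[0.03,0,-0.1],"claw":0.5}
    - {"angular":[0,0,0],"xyz":[0,0,0],"claw":6}
    - {"angular":[0,0,0],"xyz":[0,0,0],"claw":6}
    - {"angular":[0,0,0],"xyz":[0,0,0],"claw":6}
    - {"angular":[0,0,0],"xyz":[0,0,0],"claw":6}
    - {"angular":[0,0,0],"xyz":[0.26,0,-0.97],"claw":6}
    - {"angular":[0,0,0],"xyz":[0.52,0,-1.93],"claw":6}
    - {"angular":[0,0,0],"xyz":[0.52,0,-1.93],"claw":6}
    - {"angular":[0,0,0],"xyz":[0.52,0,-1.93],"claw":6}
    - {"angular":[0,0,0],"xyz":[0.52,0,-1.93],"claw":6}
    - {"angular":[0,0,0],"xyz":[0,0,0],"claw":6}
    - {"angular":[0,0,0],"xyz":[0,0,0],"claw":6}

```text
t: 19.5
eef_pos: [0.543, 0.0213, 0.2191]
ee_rot: [3.141, 0.265, -3.046]
force: [-0.5, -0.3, -1.2]
width: 0.0599
gripper_force: 0.0
```

```bash
cat >> h.py <<'E'
RM=Ro.from_euler("z",.095)*Ro.from_euler("y",np.radians(195))
ROL=np.array([.4961,-.2633,.016])
def tf(p,R):
    from station import monitor
    print("in target frame",R.inv().apply(np.array(p)-monitor.get_state()["eef_pos"])*100)
E
python3 - <<'E'
from h import *
p=ROL-.0155*RM.apply([0,0,1]);p[2]+=.08
delta(p,RM);tf(p,RM)
from fk import best if 0 else FK
E
python3 - <<'E'
from fk import *
p=ROL-.0155*RM.apply([0,0,1])
for q in ik5(p,RM.apply([0,0,1]),8): print(q)
E
```

```text
[-0.1039  0.5283 -0.3314  0.0621 -0.9689]  File "<stdin>", line 4
    from fk import best if 0 else FK
                        ^^
SyntaxError: invalid syntax
```

Run:
```python
from h import *
p=ROL-.0155*RM.apply([0,0,1]);p[2]+=.08
delta(p,RM);tf(p,RM)
```

```text
t 19.5 pos [0.543  0.0213 0.2191] rot [ 3.1414  0.2647 -3.046 ] q [ 0.4626  0.0157 -0.5793  0.1405 -0.7328 -2.0308] F [-0.4759 -0.349  -1.2432] w 0.05987736114675844 0.0
shift cm [  9.566  -27.8853   8.6003]
turn deg [ 0.0119 30.1652  0.0386]
in target frame [  3.9296 -27.8877  12.2433]
```

Emit:
servo_tool:
  targets:
    - {"angular":[0,6.03,0],"xyz":[0,0,0],"claw":6}
    - {"angular":[0,6.03,0],"xyz":[0,0,0],"claw":6}
    - {"angular":[0,6.03,0],"xyz":[0,0,0],"claw":6}
    - {"angular":[0,6.03,0],"xyz":[0,0,0],"claw":6}
    - {"angular":[0,6.03,0],"xyz":[0,0,0],"claw":6}
    - {"angular":[0,0,0],"xyz":[0.49,-3.49,0],"claw":6}
    - {"angular":[0,0,0],"xyz":[0.49,-3.49,0],"claw":6}
    - {"angular":[0,0,0],"xyz":[0.49,-3.49,0],"claw":6}
    - {"angular":[0,0,0],"xyz":[0.49,-3.49,0],"claw":6}
    - {"angular":[0,0,0],"xyz":[0.49,-3.49,0],"claw":6}
    - {"angular":[0,0,0],"xyz":[0.49,-3.49,0],"claw":6}
    - {"angular":[0,0,0],"xyz":[0.49,-3.49,0],"claw":6}
    - {"angular":[0,0,0],"xyz":[0.49,-3.49,0],"claw":6}
    - {"angular":[0,0,0],"xyz":[0,0,3.06],"claw":6}
    - {"angular":[0,0,0],"xyz":[0,0,3.06],"claw":6}
    - {"angular":[0,0,0],"xyz":[0,0,3.06],"claw":6}
    - {"angular":[0,0,0],"xyz":[0,0,3.06],"claw":6}
    - {"angular":[0,0,0],"xyz":[0,0,0],"claw":6}
    - {"angular":[0,0,0],"xyz":[0,0,0],"claw":6}

```text
t: 21.4
eef_pos: [0.5004, -0.2637, 0.1102]
ee_rot: [-3.141, -0.265, -3.046]
force: [-0.4, -0.6, 0.5]
width: 0.06
gripper_force: 0.0
```

Run:
```python
from h import *
p=ROL-.0155*RM.apply([0,0,1])
delta(p,RM)
from station import viewer
f=viewer.grab_frame("scene");g=viewer.grab_frame("top")
T=HOLE+AX*.036
u=proj(g,[T]);v=proj(f,[T,HOLE]);print("expected pin top px top/scene",u,v)
x,y=np.int32(u[0]);a=cv2.resize(g["color"][y-25:y+25,x-25:x+25],(400,400),interpolation=2)
x2,y2=np.int32(v[0]);b=cv2.resize(f["color"][y2-25:y2+25,x2-25:x2+25],(400,400),interpolation=2)
cv2.circle(a,tuple(np.int32((u[0]-[x-25,y-25])*8+3.5)),3,(0,0,255),-1);cv2.circle(b,tuple(np.int32((v[0]-[x2-25,y2-25])*8+3.5)),3,(0,0,255),-1)
cv2.imwrite("pics/i.png",np.hstack([a,b]))
```

```text
t 21.4 pos [ 0.5004 -0.2637  0.1102] rot [-3.141 -0.265 -3.046] q [-0.1043  0.437  -0.2627  0.0582 -1.1316 -1.4025] F [-0.4143 -0.6464  0.5244] w 0.05995052602181028 0.0
shift cm [-2.0583  0.0886  7.654 ]
turn deg [-0.044  -0.1841  0.0305]
expected pin top px top/scene [[311.1853 201.9458]] [[312.121  234.2986]
 [311.2761 260.2175]]
```

View pics/i.png

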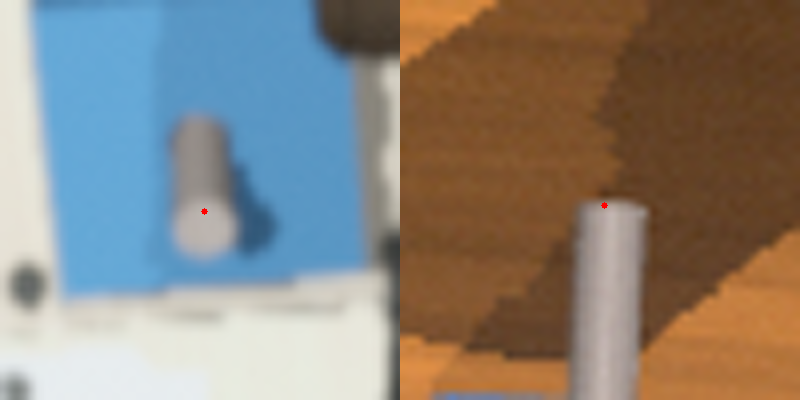

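The pin stands in the hole with its top at top-crop (206,228), against an expected (204,211). So it leans about 3 mm downhill within its clearance, which is fine. Now I'll pick up the roller.

Emit:
servo_tool:
  force: 20
  targets:
    - {"angular":[0,-0.18,0],"xyz":[-0.5,0.09,1.9],"claw":6}
    - {"angular":[0,0,0],"xyz":[-0.5,0,1.9],"claw":6}
    - {"angular":[0,0,0],"xyz":[-0.5,0,1.9],"claw":6}
    - {"angular":[0,0,0],"xyz":[-0.28,0,1],"claw":6}
    - {"angular":[0,0,0],"xyz":[-0.28,0,0.9],"claw":6}
    - {"angular":[0,0,0],"xyz":[0,0,0],"claw":6}
    - {"angular":[0,0,0],"xyz":[0,0,0],"claw":6}

```text
t: 22.2
eef_pos: [0.5011, -0.2627, 0.0324]
ee_rot: [-3.141, -0.259, -3.046]
force: [-0.0, -0.1, -0.4]
width: 0.06
gripper_force: 0.0
```

Run:
```python
from h import *
p=ROL-.0155*RM.apply([0,0,1])
delta(p,RM)
```

```text
t 22.2 pos [ 0.5011 -0.2627  0.0324] rot [-3.1407 -0.2592 -3.0461] q [-0.1031  0.5262 -0.3305  0.0625 -0.9691 -1.414 ] F [-0.0118 -0.0652 -0.4249] w 0.060032914083301706 0.0
shift cm [ 0.0621 -0.0122  0.1612]
turn deg [-0.0599  0.1517  0.0297]
```

Emit:
servo_tool:
  force: 30
  targets:
    - {"angular":[0,0,0],"xyz":[0.06,0,0.14],"claw":6}
    - {"angular":[0,0,0],"xyz":[0,0,0],"claw":6}
    - {"angular":[0,0,0],"xyz":[0,0,0],"claw":3.5}
    - {"angular":[0,0,0],"xyz":[0,0,0],"claw":3.5}
    - {"angular":[0,0,0],"xyz":[0,0,0],"claw":3.5}
    - {"angular":[0,0,0],"xyz":[0,0,0],"claw":3.5}
    - {"angular":[0,0,0],"xyz":[0,0,0],"claw":3.5}

```text
t: 22.9
eef_pos: [0.4996, -0.2627, 0.0307]
ee_rot: [-3.141, -0.26, -3.046]
force: [-0.0, 0.3, 1.7]
width: 0.0387
gripper_force: 30.0
```

Emit:
servo_tool:
  targets:
    - {"angular":[0,0,0],"xyz":[0.39,0,-1.45],"claw":3.5}
    - {"angular":[0,0,0],"xyz":[0.78,0,-2.9],"claw":3.5}
    - {"angular":[0,0,0],"xyz":[0.78,0,-2.9],"claw":3.5}
    - {"angular":[0,0,0],"xyz":[0.78,0,-2.9],"claw":3.5}
    - {"angular":[0,0,0],"xyz":[0.78,0,-2.9],"claw":3.5}
    - {"angular":[0,0,0],"xyz":[0.52,0,-1.93],"claw":3.5}
    - {"angular":[0,0,0],"xyz":[0,0,0],"claw":3.5}
    - {"angular":[0,0,0],"xyz":[0,0,0],"claw":3.5}

```text
t: 23.7
eef_pos: [0.4992, -0.2625, 0.1867]
ee_rot: [-3.141, -0.258, -3.046]
force: [-0.4, -0.2, -1.2]
width: 0.0388
gripper_force: 30.0
```

Run:
```python
from h import *
from station import monitor,viewer
import h
s=monitor.get_state();R=Ro.from_euler("xyz",s["ee_rot"])
# tool->ring bottom vector from pick (pose reached before lift is printed by the move call)
g=viewer.grab_frame("scene")
c=s["eef_pos"]+R.apply([0,0,.0155])  # ring axis, 12 mm above its underside
u=proj(g,[c])[0];print("expected ring px",u)
P=cv2.cvtColor(g["color"],cv2.COLOR_BGR2HSV);m=cv2.inRange(P,(5,150,100),(20,255,255));x,y=np.int32(u);m2=np.zeros_like(m);m2[y-25:y+25,x-25:x+25]=m[y-25:y+25,x-25:x+25]
print("orange bbox",cv2.boundingRect(m2),cv2.moments(m2,True)["m10"]/max(1,m2.astype(bool).sum()),cv2.moments(m2,True)["m01"]/max(1,m2.astype(bool).sum()))
def place(h_,dx=0): return HOLE+RH.apply([dx,0,h_+.012])-.0155*RT.apply([0,0,1])
p=place(.06,-.0025);delta(p,RT);tf(p,RT)
```

```text
expected ring px [149.7677 178.3721]
orange bbox (124, 154, 50, 49) 148.65418060200668 184.29297658862876
t 23.75 pos [ 0.4987 -0.2625  0.1858] rot [-3.1414 -0.2597 -3.0464] q [-0.1033  0.359  -0.1872  0.0531 -1.2798 -1.394 ] F [-0.5882  0.3473 -1.0714] w 0.038836466713547256 29.99942360445857
shift cm [-8.3223 27.8095 -2.7593]
turn deg [ -0.0103 -29.8816   0.0151]
in target frame [-8.5823 27.8119  1.7567]
```

Emit:
servo_tool:
  targets:
    - {"angular":[0,-5.97,0],"xyz":[0,0,0],"claw":3.5}
    - {"angular":[0,-5.97,0],"xyz":[0,0,0],"claw":3.5}
    - {"angular":[0,-5.97,0],"xyz":[0,0,0],"claw":3.5}
    - {"angular":[0,-5.97,0],"xyz":[0,0,0],"claw":3.5}
    - {"angular":[0,-5.97,0],"xyz":[0,0,0],"claw":3.5}
    - {"angular":[0,0,0],"xyz":[-0.95,3.09,0],"claw":3.5}
    - {"angular":[0,0,0],"xyz":[-0.95,3.09,0],"claw":3.5}
    - {"angular":[0,0,0],"xyz":[-0.95,3.09,0],"claw":3.5}
    - {"angular":[0,0,0],"xyz":[-0.95,3.09,0],"claw":3.5}
    - {"angular":[0,0,0],"xyz":[-0.95,3.09,0],"claw":3.5}
    - {"angular":[0,0,0],"xyz":[-0.95,3.09,0],"claw":3.5}
    - {"angular":[0,0,0],"xyz":[-0.95,3.09,0],"claw":3.5}
    - {"angular":[0,0,0],"xyz":[-0.95,3.09,0],"claw":3.5}
    - {"angular":[0,0,0],"xyz":[-0.95,3.09,0],"claw":3.5}
    - {"angular":[0,0,0],"xyz":[0,0,0],"claw":3.5}
    - {"angular":[0,0,0],"xyz":[0,0,0],"claw":3.5}
    - {"angular":[0,0,0],"xyz":[0,0,0],"claw":3.5}

```text
t: 25.45
eef_pos: [0.5542, 0.0215, 0.2068]
ee_rot: [-3.141, 0.259, -3.046]
force: [-0.4, -0.0, -0.4]
width: 0.0388
gripper_force: 30.0
```

```bash
cat >> h.py <<'E'
# grasp was at TCP (.4996,-.2627,.0307); ring at ROL xy, underside z .004 -> underside centre in tool frame
def ringv():
    R=Ro.from_euler("xyz",[-3.141,-.26,-3.046]);v=R.inv().apply(np.array([ROL[0],ROL[1],.004])-[.4996,-.2627,.0307]);v[1]=0;return v
def rrep(h_,dx):
    from station import monitor
    s=monitor.get_state();R=Ro.from_euler("xyz",s["ee_rot"])
    print("ring underside in hole mm",RH.inv().apply(s["eef_pos"]+R.apply(ringv())-HOLE)*1e3,"F hole",RH.inv().apply(s["force"]))
    delta(HOLE+RH.apply([dx,0,h_])-RT.apply(ringv()),RT)
E
python3 - <<'E'
from h import *
print(ringv());rrep(.042,-.0028)
E
```

```text
[-0.0034  0.      0.0267]
ring underside in hole mm [ 1.1133 -0.6765 76.5536] F hole [-0.5199 -0.0092 -0.166 ]
t 25.45 pos [0.5542 0.0215 0.2068] rot [-3.1407  0.2595 -3.0462] q [ 0.4508  0.0508 -0.5716  0.1388 -0.7096 -2.0208] F [-0.3648 -0.044  -0.4037] w 0.03879360900683722 29.999397145584226
shift cm [-0.5181  0.0682  3.4384]
turn deg [-0.0471 -0.1343  0.0233]
```

Emit:
servo_tool:
  targets:
    - {"angular":[0,-0.13,0],"xyz":[-0.26,0.07,1.7],"claw":3.5}
    - {"angular":[0,0,0],"xyz":[-0.26,0,1.74],"claw":3.5}
    - {"angular":[0,0,0],"xyz":[0,0,0],"claw":3.5}
    - {"angular":[0,0,0],"xyz":[0,0,0],"claw":3.5}
    - {"angular":[0,0,0],"xyz":[0,0,0],"claw":3.5}

```text
t: 25.95
eef_pos: [0.5687, 0.0236, 0.1764]
ee_rot: [-3.141, 0.264, -3.047]
force: [-0.2, 0.1, 0.1]
width: 0.0389
gripper_force: 30.0
```

Run:
```python
from h import *
rrep(.030,-.0028)
from station import viewer
# ring vs pin in scene and top: orange and pin pixel rows
for n in("scene","top"):
    f=viewer.grab_frame(n);cv2.imwrite(f"pics/z_{n}.png",f["color"])
    print(n,proj(f,[HOLE+RH.apply([-.0028,0,.036]),HOLE+RH.apply([-.0028,0,.042])]))
f=cv2.imread("pics/z_scene.png");hs=cv2.cvtColor(f,cv2.COLOR_BGR2HSV);m=cv2.inRange(hs,(8,200,120),(18,255,255))[200:260,280:345]
print("orange bbox",np.array(cv2.boundingRect(m))+[280,200,0,0])
for y in range(232,254,3):
    r=hs[y,295:335];xs=np.where(r[:,1]<60)[0]+295;print(y,xs.min() if len(xs) else None,xs.max() if len(xs) else None,len(xs))
```

```text
ring underside in hole mm [-1.2717  0.0525 42.9036] F hole [-0.0611  0.1107  0.1838]
t 25.95 pos [0.5687 0.0236 0.1764] rot [-3.1411  0.264  -3.0467] q [ 0.4407  0.1068 -0.5944  0.1522 -0.6263 -2.0292] F [-0.1547  0.0965  0.1286] w 0.038914638529615776 29.999311370775104
shift cm [-0.1894 -0.0059  1.2856]
turn deg [-0.0275  0.1244 -0.0047]
scene [[312.3566 234.2658]
 [312.4972 229.957 ]]
top [[311.3472 203.5929]
 [311.4488 205.0693]]
orange bbox [300 215  25  15]
232 None None 0
235 310 316 7
238 310 316 7
241 309 316 8
244 309 316 8
247 309 316 8
250 309 316 8
253 309 315 7
```

The ring is centred over the pin in the scene image (ring columns 300–325, pin 310–316). I'll lower it over the tip.

Emit:
servo_tool:
  targets:
    - {"angular":[0,0.12,0],"xyz":[0.1,0,0.25],"claw":3.5}
    - {"angular":[0,0,0],"xyz":[-0.08,0,0.3],"claw":3.5}
    - {"angular":[0,0,0],"xyz":[-0.08,0,0.3],"claw":3.5}
    - {"angular":[0,0,0],"xyz":[-0.08,0,0.3],"claw":3.5}
    - {"angular":[0,0,0],"xyz":[0,0,0],"claw":3.5}
    - {"angular":[0,0,0],"xyz":[0,0,0],"claw":3.5}

```text
t: 26.65
eef_pos: [0.5729, 0.0244, 0.1647]
ee_rot: [-3.141, 0.261, -3.046]
force: [0.5, 0.6, 1.2]
width: 0.039
gripper_force: 30.0
```

Run:
```python
from h import *
rrep(.020,-.0022)
```

```text
ring underside in hole mm [-3.5194  0.446  30.6412] F hole [1.1036 0.5487 0.706 ]
t 26.65 pos [0.5729 0.0244 0.1647] rot [-3.1408  0.2607 -3.046 ] q [ 0.4374  0.129  -0.5997  0.1545 -0.6016 -2.0296] F [0.548  0.6034 1.1632] w 0.039011445145660996 29.999364148825407
shift cm [-0.4011 -0.0456  0.9937]
turn deg [-0.0341 -0.0603  0.0341]
```

Emit:
servo_tool:
  targets:
    - {"angular":[0,0,0],"xyz":[-0.1,-0.04,0.25],"claw":3.5}
    - {"angular":[0,0,0],"xyz":[-0.1,0,0.25],"claw":3.5}
    - {"angular":[0,0,0],"xyz":[-0.1,0,0.25],"claw":3.5}
    - {"angular":[0,0,0],"xyz":[-0.1,0,0.25],"claw":3.5}
    - {"angular":[0,0,0],"xyz":[0,0,0],"claw":3.5}
    - {"angular":[0,0,0],"xyz":[0,0,0],"claw":3.5}

```text
t: 27.25
eef_pos: [0.5794, 0.0247, 0.1562]
ee_rot: [-3.141, 0.261, -3.046]
force: [0.4, -0.1, -0.1]
width: 0.039
gripper_force: 30.0
```

Run:
```python
from h import *
rrep(.004,-.0012)
```

```text
ring underside in hole mm [-2.1518  0.0579 20.0406] F hole [ 0.3088 -0.1252 -0.2765]
t 27.25 pos [0.5794 0.0247 0.1562] rot [-3.1409  0.261  -3.046 ] q [ 0.4316  0.1498 -0.5984  0.1567 -0.5814 -2.0275] F [ 0.4157 -0.0861 -0.0851] w 0.03896482664039598 29.99930329620838
shift cm [-0.5062 -0.0065  1.5246]
turn deg [-0.0291 -0.0461  0.0329]
```

Emit:
servo_tool:
  targets:
    - {"angular":[0,0,0],"xyz":[-0.1,0,0.3],"claw":3.5}
    - {"angular":[0,0,0],"xyz":[-0.1,0,0.3],"claw":3.5}
    - {"angular":[0,0,0],"xyz":[-0.1,0,0.3],"claw":3.5}
    - {"angular":[0,0,0],"xyz":[-0.1,0,0.3],"claw":3.5}
    - {"angular":[0,0,0],"xyz":[-0.1,0,0.3],"claw":3.5}
    - {"angular":[0,0,0],"xyz":[0,0,0],"claw":3.5}
    - {"angular":[0,0,0],"xyz":[0,0,0],"claw":3.5}

```text
t: 27.95
eef_pos: [0.5881, 0.0255, 0.143]
ee_rot: [-3.141, 0.261, -3.046]
force: [-0.5, -1.0, -0.7]
width: 0.0387
gripper_force: 30.0
```

Run:
```python
from h import *
rrep(.001,-.0010)
```

```text
ring underside in hole mm [-1.2023  0.0528  4.2505] F hole [-0.8184 -0.9021 -0.3038]
t 27.95 pos [0.5881 0.0255 0.143 ] rot [-3.1409  0.261  -3.046 ] q [ 0.425   0.1801 -0.5987  0.1614 -0.5505 -2.0277] F [-0.4687 -0.9509 -0.6723] w 0.03870271184899072 29.99931556172669
shift cm [-0.1018 -0.0063  0.3089]
turn deg [-0.0285 -0.0458  0.0318]
```

Emit:
servo_tool:
  targets:
    - {"angular":[0,0,0],"xyz":[-0.03,0,0.1],"claw":3.5}
    - {"angular":[0,0,0],"xyz":[-0.03,0,0.1],"claw":3.5}
    - {"angular":[0,0,0],"xyz":[-0.03,0,0.1],"claw":3.5}
    - {"angular":[0,0,0],"xyz":[0,0,0],"claw":3.5}

```text
t: 28.35
eef_pos: [0.5897, 0.0257, 0.1404]
ee_rot: [-3.141, 0.261, -3.046]
force: [0.4, 1.0, -0.7]
width: 0.039
gripper_force: 30.0
```

Emit:
servo_tool:
  targets:
    - {"angular":[0,0,0],"xyz":[-0.03,0,0.1],"claw":3.5}
    - {"angular":[0,0,0],"xyz":[0,0,0],"claw":3.5}

```text
t: 28.55
eef_pos: [0.5903, 0.0257, 0.1395]
ee_rot: [-3.141, 0.261, -3.046]
force: [0.7, -0.3, -0.1]
width: 0.0391
gripper_force: 30.0
```

Run:
```python
from h import *
rrep(.0,-.0010)
```

```text
ring underside in hole mm [-1.0044  0.0952  0.1079] F hole [ 0.5027 -0.3628 -0.4021]
t 28.55 pos [0.5903 0.0257 0.1395] rot [-3.141   0.2612 -3.046 ] q [ 0.4234  0.1879 -0.599   0.1629 -0.5421 -2.0281] F [ 0.668  -0.3008 -0.0969] w 0.039077009983678274 29.99953581020236
shift cm [-0.0017 -0.0104  0.0105]
turn deg [-0.0233 -0.0324  0.0347]
```

Emit:
servo_tool:
  targets:
    - {"angular":[0,0,0],"xyz":[-0.02,0,0.07],"claw":3.5}
    - {"angular":[0,0,0],"xyz":[0,0,0],"claw":3.5}

```text
t: 28.75
eef_pos: [0.5904, 0.0257, 0.1394]
ee_rot: [-3.141, 0.261, -3.046]
force: [-4.6, 1.4, 6.0]
width: 0.0386
gripper_force: 30.0
```

Emit:
servo_tool:
  targets:
    - {"angular":[0,0,0],"xyz":[-0.02,0,0.06],"claw":3.5}
    - {"angular":[0,0,0],"xyz":[0,0,0],"claw":3.5}

```text
t: 28.95
eef_pos: [0.5905, 0.0257, 0.1394]
ee_rot: [-3.141, 0.261, -3.046]
force: [-10.7, 1.3, 12.4]
width: 0.039
gripper_force: 30.0
```

The roller is seated on the face (16 N). I'll ease off, open, and retreat along the axis.

Emit:
servo_tool:
  targets:
    - {"angular":[0,0,0],"xyz":[0.03,0,-0.1],"claw":3.5}
    - {"angular":[0,0,0],"xyz":[0,0,0],"claw":6}
    - {"angular":[0,0,0],"xyz":[0,0,0],"claw":6}
    - {"angular":[0,0,0],"xyz":[0,0,0],"claw":6}
    - {"angular":[0,0,0],"xyz":[0,0,0],"claw":6}
    - {"angular":[0,0,0],"xyz":[0.26,0,-0.97],"claw":6}
    - {"angular":[0,0,0],"xyz":[0.52,0,-1.93],"claw":6}
    - {"angular":[0,0,0],"xyz":[0.52,0,-1.93],"claw":6}
    - {"angular":[0,0,0],"xyz":[0.52,0,-1.93],"claw":6}
    - {"angular":[0,0,0],"xyz":[0.52,0,-1.93],"claw":6}
    - {"angular":[0,0,0],"xyz":[0,-3,0],"claw":6}
    - {"angular":[0,0,0],"xyz":[0,-3,0],"claw":6}
    - {"angular":[0,0,0],"xyz":[0,-3,0],"claw":6}
    - {"angular":[0,0,0],"xyz":[0,-3,0],"claw":6}
    - {"angular":[0,0,0],"xyz":[0,-3,0],"claw":6}
    - {"angular":[0,0,0],"xyz":[0,-3,0],"claw":6}
    - {"angular":[0,0,0],"xyz":[0,0,0],"claw":6}
    - {"angular":[0,0,0],"xyz":[0,0,0],"claw":6}

```text
t: 30.75
eef_pos: [0.5624, -0.1583, 0.2176]
ee_rot: [-3.141, 0.261, -3.048]
force: [0.1, -0.2, 0.7]
width: 0.0602
gripper_force: 0.0
```

Run:
```python
from h import *
from station import viewer
for n in("scene","top"):
    f=viewer.grab_frame(n);cv2.imwrite(f"pics/end_{n}.png",f["color"])
    hs=cv2.cvtColor(f["color"],cv2.COLOR_BGR2HSV);m=cv2.inRange(hs,(8,200,110),(18,255,255))
    th=np.linspace(0,6.28,40);c=[[.02*np.cos(a)-.001,.02*np.sin(a),z] for a in th for z in(0,.02)]
    u=proj(f,HOLE+RH.apply(c));x0,y0=np.int32(u.min(0));x1,y1=np.int32(u.max(0))
    w=np.zeros_like(m);w[y0-15:y1+15,x0-15:x1+15]=m[y0-15:y1+15,x0-15:x1+15]
    k,l,st,ce=cv2.connectedComponentsWithStats(w);i=1+st[1:,4].argmax()
    print(n,"expected bbox",u.min(0),u.max(0),"seen",st[i],ce[i],"pin top exp",proj(f,[HOLE+RH.apply([-.002,0,.036])]))
```

```text
scene expected bbox [296.9673 245.0232] [326.2056 261.3774] seen [298 245  28  16 402] [311.5323 252.8582] pin top exp [[312.2895 234.2751]]
top expected bbox [298.4713 182.6281] [323.444 210.215] seen [300 186  23  24 313] [311.4026 196.6006] pin top exp [[311.301 203.123]]
```

The roller's outline matches the seated pose in both cameras to within a few pixels, and the robot is clear of everything. Handing in.

```bash
python3 -c "
from station import order
print(order.job_done())"
```

```text
the job is handed in; nothing more can be done
None
```

I handed the job in at about 31 s: the steel pin is bottomed in the blue block's hole, the orange roller lies flat on the block around it, and the arm is clear. The hand-in returned no verdict, and I did not re-measure the other two pins or the white wheel at the end.

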